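Seat the plate and give the two-key start

TASK

With a fingertip, push the plywood plate along its channel in the nest until it is fully home against the end stop. Then, with one fingertip on each, press the console's two square start keys down fully and together, hold both down for at least two seconds, and let go of both. Only push and press - do not lift the plate, never press one start key without the other, and leave the round keys and everything else on the bench alone.

Things in the scene. Friction and masses are not known exactly. Their poses are not given: they have to be found in the camera images.
- nest: loading nest, fixed, left or right of the console: aluminium base 180 (x) x 110 (y) x 12 mm high. Origin: centre of the underside; z up; x along the channel to the end stop, away from the robot (yaw up to 0.35 rad). Bed at z = 12 mm. Two dark steel rails along x, inner faces y = +-27 mm, tops z = 19 mm, from x = -90 to +75 mm; channel open at its -x end
- nest_stop (a point): middle of the end stop's face, where it meets the bed, x = +65, y = 0, z = 12 mm in the nest's frame; axes as the nest's. The stop is a dark steel bar across the channel, 82 mm wide, 20 mm thick, its top at z = 33 mm
- work_plate: loose plywood plate, 50x70x12 mm, about 40 g, flat in the nest's channel, its 70 mm side (its own y axis) along the channel, 2 mm play each side. Origin: centre of its underside. It starts 35 to 60 mm short of the end stop; home, its origin is at x = +30 mm in the nest's frame, its top at z = 24 mm. It slides easily (under 1 N)
- console: control console, fixed: grey box, aluminium top, 130 (x) x 170 (y) x 40 mm high. Origin: centre of its underside; z up; -x side faces the robot (yaw up to 0.35 rad). Near row (x = -25 mm): two black SQUARE start keys at y = +-30 mm, a rib 5 mm high, 8 mm wide midway between. Far row (x = +30 mm): two smaller ROUND black jog keys at y = +-30 mm, a small lens between
- start_left_top (a point): centre of the top of the left (+y) square start key, cap 26x26 mm, at z = 55 mm (15 mm above the console's top) when up; moves with the key; z up
- start_right_top (a point): centre of the top of the right (-y) square start key, like the left one and 60 mm from it
- jog_left_top (a point): centre of the top of the left round jog key, 18 mm across, at z = 50 mm; not to be pressed
- jog_right_top (a point): centre of the top of the right round jog key, 18 mm across, at z = 50 mm; not to be pressed
- start_left (a joint): travel of the left square start key, 0 = up, 0.007 m = fully down; spring: about 1 N to begin, 3.5 N fully down; springs back up when let go
- start_right (a joint): travel of the right square start key, same spring and values as the left
- jog_left (a joint): travel of the left round jog key, 0 = up, 0.005 m = down; not to be pressed
- jog_right (a joint): travel of the right round jog key, 0 = up, 0.005 m = down; not to be pressed
- magnifier: bystander, loose: loupe: black drum 40 mm across, 34 mm high, standing on the bench between nest and console; origin at the centre of its underside
- hub: bystander, loose: black USB hub, 26x85x18 mm, lying between nest and console, nearer the robot than the loupe; origin at the centre of its underside
- driver: bystander, loose: screwdriver, 25x150x22 mm, lying at the far left; origin at the centre of its underside
- vernier: bystander, loose: caliper, 63x215x12 mm, lying at the far right; origin at the centre of its underside
- stick: bystander, loose: small USB memory stick, 18x57x9 mm, lying at the far left, nearer the robot than the screwdriver; origin at the centre of its underside
Not all that is in view belongs to the job. What is shaped like the work_plate but green or turquoise is not meant.

How it is judged:
By the outcome, as a careful person would: the job done as asked, in the order asked, and still so for the second after the job is handed in, with the robot touching nothing.
It also fails if it takes over 51 s, if anything falls off the work surface, if the arm or the gripper's body presses on something with over 40 N, if the wrist force passes 120 N, or if a joint passes its speed limit or range.

ROBOT

A 6-joint arm with a two-finger parallel gripper is mounted at the origin on a cart in front of the work surface, level with it; the furniture and walls round the work are solid. World frame = base frame: x ahead of the robot, y to its left, z up, the work surface at z = 0. Lengths are in mm, angles in degrees, forces in N, time in s.
With the tool pointing down it reaches from about 350 to 875 mm from the base axis. Payload 4.2 kg.
Tool frame: the origin (TCP) lies midway between the tips of the shut fingers; the grasp point (between the pads) lies 19 mm behind it; x points along the fingers, y is the direction in which the jaws open and shut, and the axes are right-handed (so a half turn about x gives the same grasp; the last joint's range is limited). The gripper opens to 87 mm and grips with 3 to 60 N. Pads are 19 mm wide; open, the fingers measure 117 mm over their backs; the gripper's body (75 mm by 190 mm) begins 51 mm behind the grasp point.
Start: joints at [-57.032, 22.042, 0.453, 0, -68.411, -14.817], TCP at [194.72, -593.871, 222.55] pointing down, gripper open.
Joint ranges: [-179.83, 179.83], [-69.29, 118.12], [-61.27, 80.66], [-181.25, 117.63], [-171.15, -9.14], [-177.46, 177.46]. Speed limits (degrees/s): [159.86, 159.86, 180, 180, 180, 180].

INTERFACE

Orientations are given as [roll, pitch, yaw] about the fixed x, y, z axes, in that order (R = Rz(yaw) Ry(pitch) Rx(roll)).
In Python, from cell import observe, read_camera, camera_params, hand_in, find_in, spot_point gives the robot as it stands.
- The arm moves only by the tool move_arm, never from a script. Its argument "targets" is a list of rows, each an object with "delta_pos": the shift along the tool's x, y, z in cm, a list of three; "dr": the turn, a rotation vector about the tool's x, y, z in rad, a list of three; "hand": the finger opening in cm, from 0 to 8.7. A call has 1 to 12 rows; each row shifts and turns the commanded pose from where the row before left it, along the tool's axes as they then stand; what a row does not reach is not made up. A row lasts 1/12 s, in which the tool goes at most 41.7 mm and 7.16 degrees, less where a joint would pass 70% of its speed; a pose out of reach is approached as far as the arm can. A call with a gripper value outside its range is refused whole. The fingers move at their own pace and stop on an object; the grip force is fixed at half the most. Time passes only in rows, so rows that do not move let the fingers close. It gives the time, the measured TCP pose, the force and the opening at its end, in the units of the state.
- observe(): the state, without advancing time (a new reading comes with each control period).
- read_camera(name): name is "side" or "top"; returns the picture (400x640x3 uint8, red, green, blue); there is no depth.
- camera_params(name): a dict with "camera_matrix" (3x3 intrinsics, pixels), "extrinsics" (4x4, takes a point from camera to world coordinates). Camera axes: x right, y down, z forward; pixel columns grow to the right and rows downward; lengths in mm; the calibration is good to about 2 mm. A picture is of the moment at which its call begins. camera_params takes no time and is no camera call.
- hand_in(): hands the job in, once; it reports no verdict.
Trained networks look in the newest picture that a camera, given by its name, has taken for a name from the list of things; names that differ only in an ending like _2 or _b are one class to them, and where a whole thing is asked for, a point or a joint stands for the part that bears it (a point fixed in the world has none). Each returns a list of dicts, best first, with "score" (0 to 1); they miss things now and then, are a little off and sometimes report something else, mostly with a low value. They report only what shows in the picture. A call takes as long as a camera call. They do not tell look-alikes from the thing itself.
- find_in(name, camera): "rect" ([left, top, right, bottom] in pixels, round what is visible of it).
- spot_point(name, camera): "xy" ([column, row] in pixels: a listed point, or the origin of a listed thing).
The state is a dict: "t": time; "q": joint angles; "joint_vel": joint speeds; "tau": joint torques, N m; "position": TCP position; "eef_rot": TCP orientation; "ft_force": force on the tool from outside, world axes, zero at the start; "ft_torque": the same for the moment, N m; "width": finger opening in mm.
Only numpy, scipy, OpenCV 4.12 (cv2) and the standard library are available. Lean on these libraries where they do the work, as an engineer would, in place of code of your own. Each camera call takes 0.05 s, during which the arm holds its last target. There are 200 camera calls.

## Working session

There is one attempt and no reset: what is moved stays moved. The work goes in short steps, Python scripts to look and compute and a tool call to move; the robot and the scene stay as the last step left them, time stands still between calls to the robot, and variables do not carry over. Pictures are saved under pics/ and viewed, about 8 in all and at most 12, crops included, and the job is handed in when it is done.

Besides the shell and the picture viewer there is one more tool, called after "Emit:" as name(argument=value, ...), one argument or row to a line, values as JSON. move_arm: Moves the arm, as the interface text tells. Its arguments: {"type":"object","properties":{"targets":{"type":"array","items":{"type":"object","properties":{"delta_pos":{"type":"array","items":{"type":"number"}},"dr":{"type":"array","items":{"type":"number"}},"hand":{"type":"number"}}}}},"required":["targets"]}

```bash
mkdir -p pics; ls; python3 - <<'E'
from cell import *
import cv2,numpy as np
np.set_printoptions(suppress=True,precision=2)
s=observe();print(s)
for c in("side","top"):
    im=read_camera(c);cv2.imwrite(f"pics/{c}0.png",im[:,:,::-1])
    p=camera_params(c);print(c,p)
    for n in["nest_stop","work_plate","start_left_top","start_right_top","jog_left_top","jog_right_top","nest","console","magnifier","hub"]:
        print(n,[(np.round(d["xy"],1).tolist(),round(d["score"],2)) for d in spot_point(n,c)[:3]])
E
```

```text
pics
{'t': 0.0, 'q': array([-57.03,  22.09,   0.38,  -0.03, -68.41, -14.82]), 'joint_vel': array([ 0.02,  0.04, -0.03,  0.05,  0.02, -0.05]), 'tau': array([  0.  , -39.07,  18.74,   4.22,   0.01,  -0.  ]), 'position': array([ 194.54, -593.33,  221.48]), 'eef_rot': array([ 91.96,  89.88, 110.1 ]), 'ft_force': array([-0.16,  0.24,  0.  ]), 'ft_torque': array([ 0.03,  0.02, -0.04]), 'width': 87.43730715493017}
side {'camera_matrix': array([[400.26,   0.  , 319.96],
       [  0.  , 400.26, 201.  ],
       [  0.  ,   0.  ,   1.  ]]), 'extrinsics': array([[ -0.98,  -0.08,   0.19, 316.62],
       [ -0.2 ,   0.39,  -0.9 , 969.07],
       [ -0.01,  -0.92,  -0.4 , 496.61],
       [  0.  ,   0.  ,   0.  ,   1.  ]])}
nest_stop [([295.9, 192.2], 0.97)]
work_plate [([371.5, 251.9], 0.85), ([319.3, 193.0], 0.72), ([358.1, 276.3], 0.55)]
start_left_top [([294.1, 242.2], 0.69), ([271.4, 242.4], 0.62), ([293.0, 193.9], 0.56)]
start_right_top [([296.7, 225.5], 0.5)]
jog_left_top [([271.4, 241.9], 0.39)]
jog_right_top [([273.8, 232.6], 0.46), ([293.7, 192.5], 0.41)]
nest [([316.2, 198.1], 0.76), ([336.7
[... 277 characters left out ...]
ay([[   0.  ,   -0.98,    0.2 ,  258.82],
       [  -1.  ,   -0.  ,   -0.  ,  -44.21],
       [   0.  ,   -0.2 ,   -0.98, 1395.98],
       [   0.  ,    0.  ,    0.  ,    1.  ]])}
nest_stop [([359.0, 173.3], 0.71), ([237.9, 197.0], 0.7)]
work_plate [([232.9, 246.0], 0.87), ([364.1, 189.4], 0.66), ([264.9, 254.9], 0.64)]
start_left_top [([241.8, 199.2], 0.6), ([190.8, 237.0], 0.44)]
start_right_top [([258.9, 193.2], 0.56)]
jog_left_top [([257.6, 197.1], 0.39), ([240.4, 180.5], 0.37), ([193.3, 237.4], 0.32)]
jog_right_top [([253.8, 179.2], 0.45)]
nest [([361.4, 191.0], 0.58), ([258.3, 196.4], 0.34)]
console [([253.9, 196.3], 0.77)]
magnifier [([304.8, 192.6], 0.71)]
hub [([304.3, 227.7], 0.58)]
```

```bash
python3 - <<'E'
import cv2,numpy as np
a=cv2.imread("pics/top0.png")[140:290,160:420];cv2.imwrite("pics/t1.png",cv2.resize(a,None,fx=3,fy=3,interpolation=2))
a=cv2.imread("pics/side0.png")[150:350,210:470];cv2.imwrite("pics/s1.png",cv2.resize(a,None,fx=3,fy=3,interpolation=2))
E
```

```text
(no output)
```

View pics/t1.png

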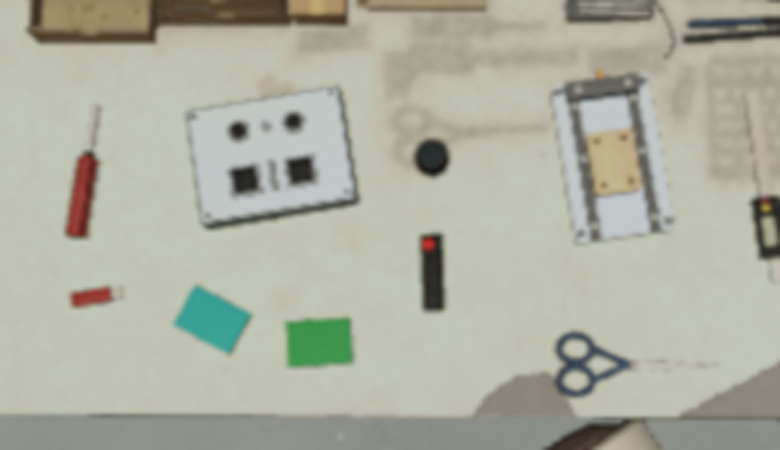

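View pics/s1.png

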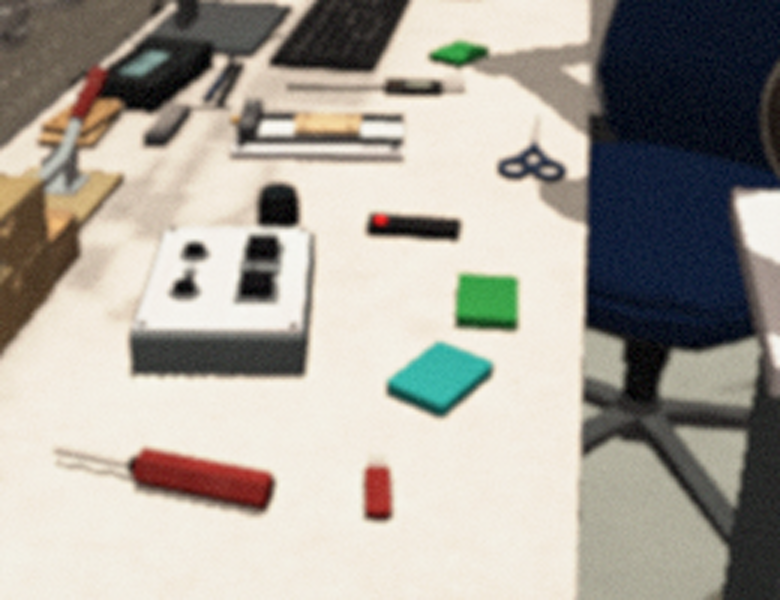

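View pics/top0.png

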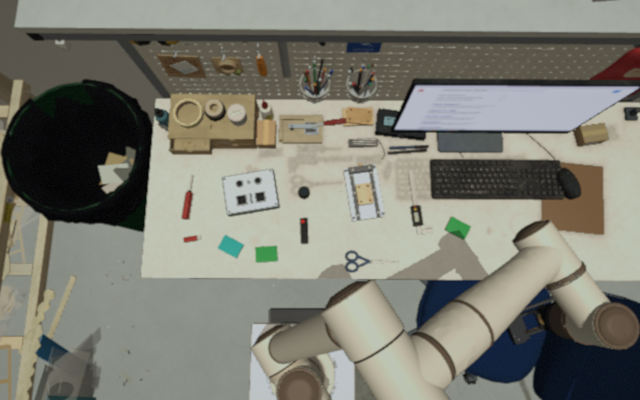

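The top view shows the console at about (250,192). Its square keys are at (242,200) and (260,197), and its round keys at (239,183) and (257,180). The nest is at (363,192) and the wood plate at (364,194).

Things that could be mistaken for the plate: teal (231,246), green (266,254) and green (457,228). All three are ruled out by colour and by not being in the nest. Next I fit box models to both pictures.

```bash
cat > fit.py <<'E'
import cv2,numpy as np
from cell import camera_params
from scipy.optimize import minimize
P={c:camera_params(c) for c in("top","side")}
def proj(c,X):
    E=np.linalg.inv(P[c]["extrinsics"]);q=(X@E[:3,:3].T+E[:3,3])@P[c]["camera_matrix"].T
    return q[:,:2]/q[:,2:]
def W(p,L):
    c,s=np.cos(p[2]),np.sin(p[2]);return np.c_[p[0]+c*L[:,0]-s*L[:,1],p[1]+s*L[:,0]+c*L[:,1],L[:,2]]
def box(cx,cy,sx,sy,z0,z1,lab): return (cx,cy,sx,sy,z0,z1,lab)
def nest(s): return [box(0,0,180,110,0,12,(1,2)),box(-7.5,32,165,10,12,19,(3,3)),box(-7.5,-32,165,10,12,19,(3,3)),box(30-s,0,70,50,12,24,(4,4)),box(75,0,20,82,12,33,(5,3))]
def console(s): return [box(0,0,130,170,0,40,(1,2)),box(-25,30,26,26,40,55,(3,3)),box(-25,-30,26,26,40,55,(3,3)),box(30,30,16,16,40,50,(3,3)),box(30,-30,16,16,40,50,(3,3))]
def cost(p,mk,ims,out=None):
    t=0
    for c,im in ims.items():
        bx=mk(p[3] if len(p)>3 else 0)
        x0,y0=ROI[c][mk.__name__];w,h=ROI[c]["s"];K=6;L=np.zeros((h*K,w*K),np.uint8)
        d=lambda X,l:cv2.fillConvexPoly(L,cv2.convexHull(np.round((( proj(c,W(p,X))-[x0,y0]+.5)*K)*16).astype(np.int32)),int(l),shift=4)
        for cx,cy,sx,sy,z0,z1,(a,b) in bx:
            u=np.array([[cx+i*sx/2,cy+j*sy/2,z] for i in(-1,1) for j in(-1,1) for z in(z0,z1)],float)
            d(u,b);d(u[u[:,2]==z1],a)
        A=np.stack([cv2.GaussianBlur(cv2.resize((L==l).astype(np.float32),(w,h),interpolation=cv2.INTER_AREA),(0,0),.6).ravel() for l in range(6)],1)
        y=im[y0:y0+h,x0:x0+w].reshape(-1,3).astype(float)
        t+=((y-A@np.linalg.lstsq(A,y,rcond=None)[0])**2).mean()
    return t
ROI={"top":{"nest":(330,150),"console":(212,155),"s":(66,75)},"side":{"nest":(272,170),"console":(242,215),"s":(88,70)}}
def fit(mk,p0,ims):
    r=None;n=len(p0)
    for st in(1,.4):
        sx=np.vstack([p0]+[np.array(p0)+np.eye(n)[i]*[8,8,.08,8][i]*st for i in range(n)])
        r=minimize(cost,p0,args=(mk,ims),method="Nelder-Mead",options=dict(initial_simplex=sx,xatol=.01,fatol=1e-3,maxiter=400));p0=r.x
    return r.x,r.fun
def ray(c,uv,z):
    p=P[c];d=p["extrinsics"][:3,:3]@np.linalg.inv(p["camera_matrix"])@[*uv,1];o=p["extrinsics"][:3,3]
    return o+d*(z-o[2])/d[2]
E
python3 - <<'E'
from fit import *
np.set_printoptions(suppress=True,precision=3)
ims={c:cv2.imread(f"pics/{c}0.png") for c in("top","side")}
cc=np.mean([ray("top",u,48)[:2] for u in [(241.7,200),(260.3,196.7),(239.3,183.3),(257.3,180.3)]],0)
nn=ray("top",(363,193),12)[:2]
print(cc,nn)
for mk,p0 in((nest,[*nn,.15,45.]),(console,[*cc,.17])):
    for sel in(["top"],["side"],["top","side"]):
        p,f=fit(mk,p0,{c:ims[c] for c in sel});print(mk.__name__,sel,p,f)
    # overlay
    for c in ims:
        for b in mk(p[3] if len(p)>3 else 0):
            u=np.array([[b[0]+i*b[2]/2,b[1]+j*b[3]/2,b[5]] for i,j in((-1,-1),(-1,1),(1,1),(1,-1))],float)
            x0,y0=ROI[c][mk.__name__];w,h=ROI[c]["s"]
            if "v" not in globals(): v={}
            k=(c,mk.__name__)
            if k not in v: v[k]=cv2.resize(ims[c][y0:y0+h,x0:x0+w],(396,300))
            cv2.polylines(v[k],[np.int32((proj(c,W(p,u))-[x0,y0]+.5)*[396/w,300/h])],True,(0,0,255),1)
cv2.imwrite("pics/ov.png",np.vstack([np.hstack([v[c,m] for m in("nest","console")]) for c in("top","side")]))
E
```

```text
[567.447 173.482] [ 567.471 -193.931]
nest ['top'] [ 573.267 -195.807    0.15    39.638] 175.95117633860596
nest ['side'] [ 571.986 -189.496    0.15    39.294] 4019.0113951261537
nest ['top', 'side'] [ 572.775 -194.649    0.149   39.312] 4279.005509643766
console ['top'] [567.913 175.105   0.178] 127.40432810288092
console ['side'] [565.352 177.386   0.186] 1388.3869567581926
console ['top', 'side'] [566.337 176.644   0.183] 1596.9625108200084
```

View pics/ov.png

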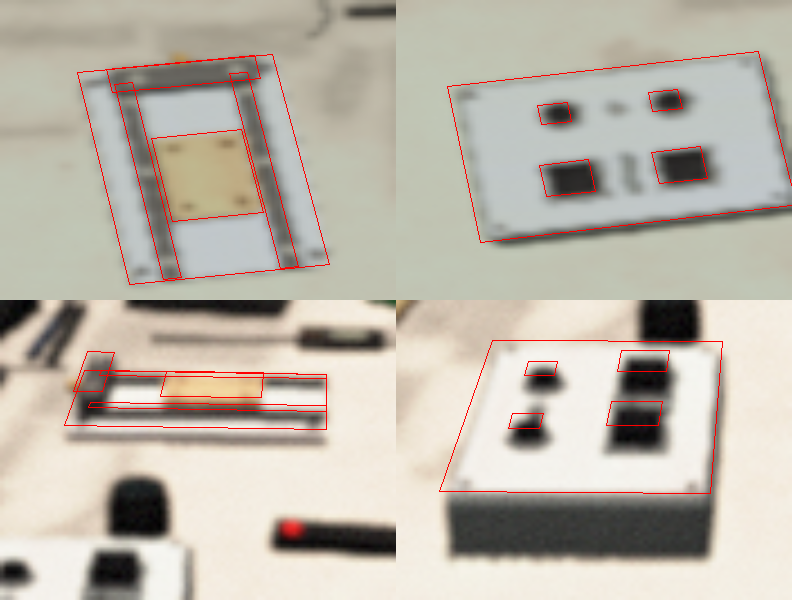

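The overlays line up to about 1–1.5 px (3–4 mm), which is enough here. Nest is at (573,-194.5) with yaw 0.149, console at (567,176) with yaw 0.18, and the plate is about 39 mm short of the stop. First I shut the fingers and align the yaw.

Emit:
move_arm(
  targets=[
    {"delta_pos":[0,0,0],"dr":[0.08,0,0],"hand":0},
    {"delta_pos":[0,0,0],"dr":[0.087,0,0],"hand":0},
    {"delta_pos":[0,0,0],"dr":[0,0,0],"hand":0},
    {"delta_pos":[0,0,0],"dr":[0,0,0],"hand":0},
  ],
)

```text
t: 1.43
position: [194.7, -593.9, 222.5]
eef_rot: [-73.4, 90.0, -64.7]
ft_force: [0.2, -0.4, 0.9]
width: 67.8
```

```bash
cat > go.py <<'E'
import sys,numpy as np
from cell import observe
from scipy.spatial.transform import Rotation as R
F={"nest":(573,-194.5,.149),"console":(567,176,.18)}
def go(f,x,y,z):
    s=observe();a,b,t=F[f];c,n=np.cos(t),np.sin(t)
    T=np.array([a+c*x-n*y,b+n*x+c*y,z]);M=R.from_euler("xyz",s["eef_rot"],degrees=True).as_matrix()
    D=np.array([[0,0,c],[0,0,n],[-1,0,0]]);D[:,1]=[-n,c,0]
    rel=s["position"]-[a,b,0]
    print("t",round(s["t"],2),"pos",s["position"].round(1),"in frame",np.round([c*rel[0]+n*rel[1],-n*rel[0]+c*rel[1],rel[2]],1),"F",s["ft_force"].round(1),"w",round(s["width"],1))
    print("delta cm",(M.T@(T-s["position"])/10).round(2),"dr",R.from_matrix(M.T@D).as_rotvec().round(3))
if __name__=="__main__": go(sys.argv[1],*map(float,sys.argv[2:]))
E
python3 go.py nest -72 0 60
```

```text
t 1.43 pos [ 194.7 -593.9  222.5] in frame [-433.4 -338.8  222.5] F [ 0.2 -0.4  0.9] w 67.8
delta cm [16.25 33.77 36.24] dr [0.003 0.    0.   ]
```

Emit:
move_arm(
  targets=[
    {"delta_pos":[0.5,1.1,1.1],"dr":[0,0,0],"hand":0},
    {"delta_pos":[1,2.1,2.26],"dr":[0,0,0],"hand":0},
    {"delta_pos":[1,2.1,2.26],"dr":[0,0,0],"hand":0},
    {"delta_pos":[1,2.1,2.26],"dr":[0,0,0],"hand":0},
    {"delta_pos":[1,2.1,2.26],"dr":[0,0,0],"hand":0},
    {"delta_pos":[1,2.1,2.26],"dr":[0,0,0],"hand":0},
    {"delta_pos":[1,2.1,2.26],"dr":[0,0,0],"hand":0},
    {"delta_pos":[1,2.1,2.26],"dr":[0,0,0],"hand":0},
    {"delta_pos":[1,2.1,2.26],"dr":[0,0,0],"hand":0},
    {"delta_pos":[1,2.1,2.26],"dr":[0,0,0],"hand":0},
    {"delta_pos":[1,2.1,2.26],"dr":[0,0,0],"hand":0},
    {"delta_pos":[1,2.1,2.26],"dr":[0,0,0],"hand":0},
  ],
)

```text
t: 2.43
position: [416.2, -314.7, 107.4]
eef_rot: [-38.9, 90.0, -30.1]
ft_force: [0.4, 0.1, 0.2]
width: 1.1
```

Emit:
move_arm(
  targets=[
    {"delta_pos":[1,2.1,2.26],"dr":[0,0,0],"hand":0},
    {"delta_pos":[1,2.1,2.26],"dr":[0,0,0],"hand":0},
    {"delta_pos":[1,2.1,2.26],"dr":[0,0,0],"hand":0},
    {"delta_pos":[1,2.1,2.26],"dr":[0,0,0],"hand":0},
    {"delta_pos":[0,0,0],"dr":[0,0,0],"hand":0},
    {"delta_pos":[0,0,0],"dr":[0,0,0],"hand":0},
  ],
)

```text
t: 2.93
position: [492.8, -218.1, 67.0]
eef_rot: [167.6, 89.9, 176.4]
ft_force: [0.0, 0.3, 0.1]
width: 0.4
```

```bash
python3 go.py nest -72 0 60;python3 - <<'E'
from cell import *
import cv2,numpy as np
a=read_camera("top")[:,:,::-1];b=read_camera("side")[:,:,::-1]
cv2.imwrite("pics/h.png",np.hstack([cv2.resize(a[145:245,315:415],(400,400)),cv2.resize(b[130:230,260:360],(400,400))]))
E
```

```text
t 2.93 pos [ 492.8 -218.1   67. ] in frame [-82.8 -11.4  67. ] F [0.  0.3 0.1] w 0.4
delta cm [0.7  1.13 1.08] dr [ 0.005 -0.001 -0.   ]
```

View pics/h.png

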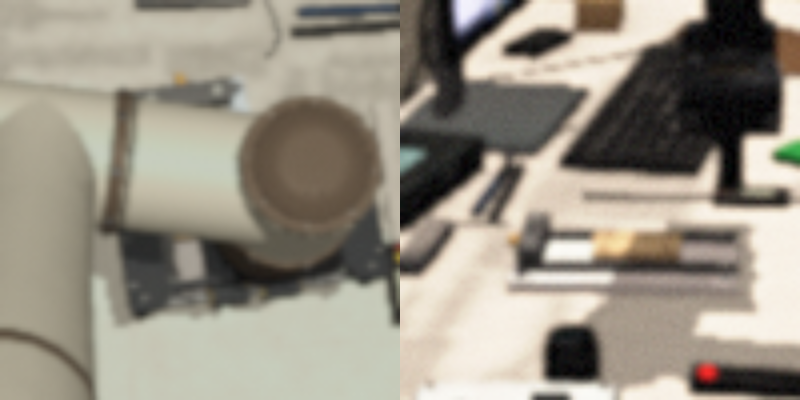

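The top view is blocked by the arm. The side view shows the shut finger above the open end of the nest, at crop (732,190), with the plate at crop (637,245). I'll shift over, lower to z≈17, then check.

Emit:
move_arm(
  targets=[
    {"delta_pos":[0.4,0.6,0.54],"dr":[0,0,0],"hand":0},
    {"delta_pos":[0.3,0.53,0.54],"dr":[0.005,0,0],"hand":0},
    {"delta_pos":[1,0,0],"dr":[0,0,0],"hand":0},
    {"delta_pos":[1,0,0],"dr":[0,0,0],"hand":0},
    {"delta_pos":[1,0,0],"dr":[0,0,0],"hand":0},
    {"delta_pos":[0.7,0,0],"dr":[0,0,0],"hand":0},
    {"delta_pos":[0.3,0,0],"dr":[0,0,0],"hand":0},
    {"delta_pos":[0.3,0,0],"dr":[0,0,0],"hand":0},
    {"delta_pos":[0,0,0],"dr":[0,0,0],"hand":0},
    {"delta_pos":[0,0,0],"dr":[0,0,0],"hand":0},
  ],
)

```text
t: 3.87
position: [501.3, -206.6, 17.5]
eef_rot: [-59.6, 90.0, -51.3]
ft_force: [-0.3, -0.6, 0.5]
width: 0.5
```

```bash
python3 go.py nest -20 0 17;python3 - <<'E'
from cell import *
import cv2,numpy as np
b=read_camera("side")[:,:,::-1]
cv2.imwrite("pics/h2.png",cv2.resize(b[150:230,280:380],(700,560)))
E
```

```text
t 3.87 pos [ 501.3 -206.6   17.5] in frame [-72.7  -1.3  17.5] F [-0.3 -0.6  0.5] w 0.5
delta cm [0.05 0.15 5.27] dr [-0.004  0.     0.   ]
```

View pics/h2.png

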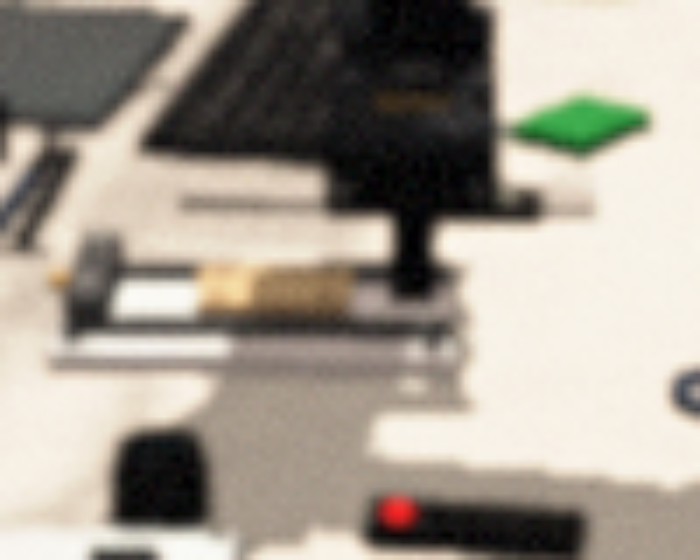

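The finger is inside the channel with its tip at crop (412,292), behind the plate at crop (275,290). I push with a small +y centring shift and slow down near the stop.

Emit:
move_arm(
  targets=[
    {"delta_pos":[0,0.1,0.4],"dr":[0,0,0],"hand":0},
    {"delta_pos":[0,0.1,0.4],"dr":[0,0,0],"hand":0},
    {"delta_pos":[0,0.1,0.4],"dr":[0,0,0],"hand":0},
    {"delta_pos":[0,0,0.4],"dr":[0,0,0],"hand":0},
    {"delta_pos":[0,0,0.4],"dr":[0,0,0],"hand":0},
    {"delta_pos":[0,0,0.4],"dr":[0,0,0],"hand":0},
    {"delta_pos":[0,0,0.4],"dr":[0,0,0],"hand":0},
    {"delta_pos":[0,0,0.4],"dr":[0,0,0],"hand":0},
    {"delta_pos":[0,0,0.4],"dr":[0,0,0],"hand":0},
    {"delta_pos":[0,0,0.4],"dr":[0,0,0],"hand":0},
    {"delta_pos":[0,0,0.4],"dr":[0,0,0],"hand":0},
    {"delta_pos":[0,0,0.4],"dr":[0,0,0],"hand":0},
  ],
)

```text
t: 4.92
position: [548.6, -196.6, 17.5]
eef_rot: [5.4, 90.0, 13.7]
ft_force: [1.1, -0.3, -0.0]
width: 0.5
```

Emit:
move_arm(
  targets=[
    {"delta_pos":[0,0,0.15],"dr":[0,0,0],"hand":0},
    {"delta_pos":[0,0,0.15],"dr":[0,0,0],"hand":0},
    {"delta_pos":[0,0,0.1],"dr":[0,0,0],"hand":0},
    {"delta_pos":[0,0,0],"dr":[0,0,0],"hand":0},
  ],
)

```text
t: 5.25
position: [552.4, -196.0, 17.5]
eef_rot: [-11.7, 90.0, -3.4]
ft_force: [0.4, -0.8, -0.1]
width: 0.4
```

Emit:
move_arm(
  targets=[
    {"delta_pos":[0,0,0.1],"dr":[0,0,0],"hand":0},
    {"delta_pos":[0,0,0.1],"dr":[0,0,0],"hand":0},
    {"delta_pos":[0,0,0],"dr":[0,0,0],"hand":0},
  ],
)

```text
t: 5.5
position: [554.4, -195.7, 17.6]
eef_rot: [-18.3, 90.0, -10.0]
ft_force: [-0.4, 0.4, -0.0]
width: 0.3
```

```bash
python3 go.py nest -14.5 0 17
```

```text
t 5.5 pos [ 554.4 -195.7   17.6] in frame [-18.6   1.5  17.6] F [-0.4  0.4 -0. ] w 0.3
delta cm [ 0.06 -0.15  0.41] dr [-0.004  0.     0.   ]
```

Emit:
move_arm(
  targets=[
    {"delta_pos":[0,0,0.1],"dr":[0,0,0],"hand":0},
    {"delta_pos":[0,0,0.1],"dr":[0,0,0],"hand":0},
    {"delta_pos":[0,0,0],"dr":[0,0,0],"hand":0},
  ],
)

```text
t: 5.75
position: [555.5, -195.5, 17.5]
eef_rot: [170.8, 89.9, 179.1]
ft_force: [-1.2, -1.2, 2.4]
width: 0.6
```

Emit:
move_arm(
  targets=[
    {"delta_pos":[0,0,0.1],"dr":[0,0,0],"hand":0},
    {"delta_pos":[0,0,0],"dr":[0,0,0],"hand":0},
  ],
)

```text
t: 5.92
position: [555.6, -195.5, 17.5]
eef_rot: [169.9, 89.8, 178.2]
ft_force: [-5.3, -0.4, 3.2]
width: 0.6
```

Emit:
move_arm(
  targets=[
    {"delta_pos":[0,0,0.1],"dr":[0,0,0],"hand":0},
    {"delta_pos":[0,0,0],"dr":[0,0,0],"hand":0},
  ],
)

```text
t: 6.08
position: [555.6, -195.5, 17.4]
eef_rot: [169.7, 89.7, 178.0]
ft_force: [-6.8, -1.2, 5.4]
width: 0.6
```

The force rose to about 7 N with no further motion, so the plate is against the stop. I back off, lift and check.

Emit:
move_arm(
  targets=[
    {"delta_pos":[0,0,-0.3],"dr":[0,0,0],"hand":0},
    {"delta_pos":[0,0,-0.7],"dr":[0,0,0],"hand":0},
    {"delta_pos":[0,0,-1],"dr":[0,0,0],"hand":0},
    {"delta_pos":[-2,0,0],"dr":[0,0,0],"hand":0},
    {"delta_pos":[-3,0,0],"dr":[0,0,0],"hand":0},
    {"delta_pos":[-3,0,0],"dr":[0,0,0],"hand":0},
    {"delta_pos":[-3,0,0],"dr":[0,0,0],"hand":0},
    {"delta_pos":[-1,1,0],"dr":[0,0,0],"hand":3},
    {"delta_pos":[0,2,0],"dr":[0,0,0],"hand":4.5},
    {"delta_pos":[0,3,0],"dr":[0,0,0],"hand":4.5},
    {"delta_pos":[0,3.5,0],"dr":[0,0,0],"hand":4.5},
    {"delta_pos":[0,3.5,0],"dr":[0,0,0],"hand":4.5},
  ],
)

```text
t: 7.08
position: [518.8, -68.3, 137.3]
eef_rot: [25.0, 89.9, 33.2]
ft_force: [1.2, 0.2, -0.2]
width: 26.0
```

Emit:
move_arm(
  targets=[
    {"delta_pos":[0,3.5,0],"dr":[0,0,0],"hand":4.5},
    {"delta_pos":[0,3.5,0],"dr":[0,0,0],"hand":4.5},
    {"delta_pos":[0,3.5,0],"dr":[0,0,0],"hand":4.5},
    {"delta_pos":[0,3.5,0],"dr":[0,0,0],"hand":4.5},
    {"delta_pos":[0,3.5,0],"dr":[0,0,0],"hand":4.5},
    {"delta_pos":[0,3,0],"dr":[0,0,0],"hand":4.5},
    {"delta_pos":[0,0,0],"dr":[0,0,0],"hand":4.5},
    {"delta_pos":[0,0,0],"dr":[0,0,0],"hand":4.5},
  ],
)

```text
t: 7.75
position: [489.3, 134.9, 137.3]
eef_rot: [63.9, 90.0, 72.4]
ft_force: [-0.1, -0.0, -0.1]
width: 44.7
```

```bash
python3 go.py console -25 0 80;python3 - <<'E'
from cell import *
import cv2,numpy as np
a=read_camera("top")[:,:,::-1];b=read_camera("side")[:,:,::-1]
cv2.imwrite("pics/top2.png",a);cv2.imwrite("pics/side2.png",b)
cv2.imwrite("pics/h3.png",np.hstack([cv2.resize(a[145:245,320:400],(320,400)),cv2.resize(b[150:270,240:360],(400,400))]))
from fit import *
p,f=fit(nest,[573.,-195.5,.15,3.],{"top":a});print(p,f)
E
```

```text
t 7.75 pos [489.3 134.9 137.3] in frame [-83.8 -26.5 137.3] F [-0.1 -0.  -0.1] w 44.7
delta cm [5.73 2.84 5.79] dr [-0.032  0.    -0.001]
[ 5.73261663e+02 -1.95761575e+02  1.49879081e-01  1.09781264e+00] 182.04907214667833
```

View pics/h3.png

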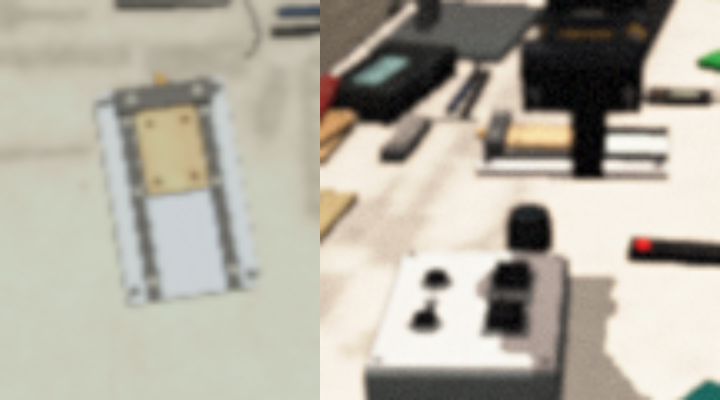

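The plate is home against the stop: plate at crop (172,150) touching the stop bar, fitted gap about 1 mm, which is within noise. Next I go above the start keys with a 45 mm opening, so the fingertip centres are 60 mm apart.

Emit:
move_arm(
  targets=[
    {"delta_pos":[0,0.9,1.4],"dr":[-0.032,0,0],"hand":4.5},
    {"delta_pos":[1,0.9,1.4],"dr":[0,0,0],"hand":4.5},
    {"delta_pos":[2,0.9,1.4],"dr":[0,0,0],"hand":4.5},
    {"delta_pos":[2,0.2,1.5],"dr":[0,0,0],"hand":4.5},
    {"delta_pos":[1.5,0,0],"dr":[0,0,0],"hand":4.5},
    {"delta_pos":[0,0,0],"dr":[0,0,0],"hand":4.5},
    {"delta_pos":[0,0,0],"dr":[0,0,0],"hand":4.5},
  ],
)

```text
t: 8.43
position: [540.9, 170.0, 71.7]
eef_rot: [-156.2, 89.8, -146.2]
ft_force: [-0.7, -0.3, 0.3]
width: 45.4
```

```bash
python3 go.py console -25 0 65;python3 - <<'E'
from cell import *
import cv2,numpy as np
b=read_camera("side")[:,:,::-1]
cv2.imwrite("pics/h4.png",cv2.resize(b[195:285,235:345],(770,600)))
E
```

```text
t 8.43 pos [540.9 170.   71.7] in frame [-26.8  -1.3  71.7] F [-0.7 -0.3  0.3] w 45.4
delta cm [0.67 0.13 0.18] dr [-0.005 -0.002  0.001]
```

View pics/h4.png

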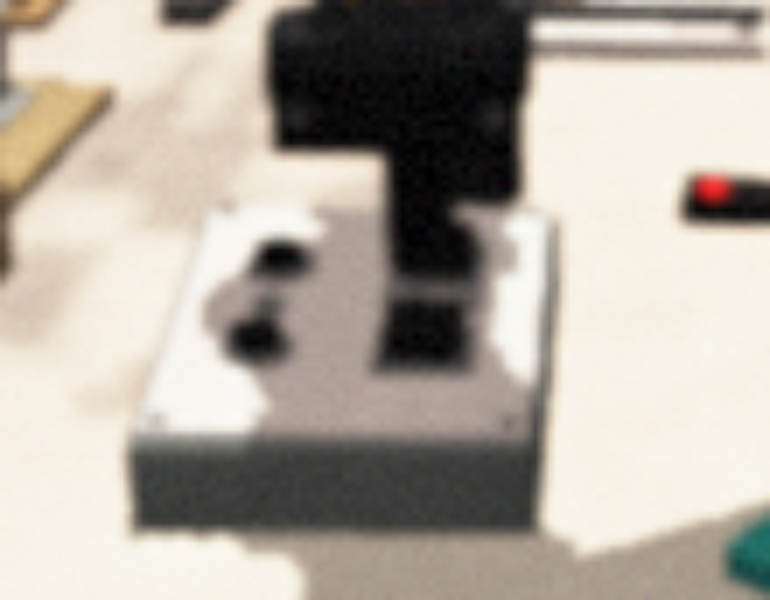

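```bash
python3 - <<'E'
from fit import *
p=[540.9,170.0,.175]
print(proj("side",W(p,np.array([[0,30.2,55.],[5,30.2,55],[0,35.2,55]]))), proj("side",W(p,np.array([[9.5,38,71.7],[-9.5,38,71.7]]))))
print("keys top view seen z47.5",[ray("top",u,47.5) for u in((241.7,200),(260.3,196.7))],"side seen",ray("side",(296.1,242.5),55))
E
```

```text
[[295.01684103 240.55805543]
 [292.81679189 240.53684715]
 [294.82623222 241.63712879]] [[290.25051645 235.64514531]
 [298.74056544 235.72404463]]
keys top view seen z47.5 [array([534.83244831, 197.788247  ,  47.5       ]), array([545.88283157, 138.7558038 ,  47.5       ])] side seen [530.93582405 207.9429824   55.        ]
```

```bash
python3 - <<'E'
from fit import *
for p,z in(([501.3,-206.6,.149],17.5),([492.8,-218.1,.149],67.)):
    print(proj("side",W(p,np.array([[x,y,z] for x in(-9.5,9.5) for y in(0,15.)]))).round(1).tolist())
print("seen ~ (280+412/7=338.9,192.0) ; (343,180.7)")
E
```

```text
[[341.5, 191.3], [341.5, 193.0], [335.6, 191.2], [335.5, 192.9]]
[[345.0, 175.6], [345.0, 177.3], [339.0, 175.6], [338.9, 177.2]]
seen ~ (280+412/7=338.9,192.0) ; (343,180.7)
```

The cameras disagree on y by several mm. I lower to just above the keys and compare fingertip and key in a single contrast-stretched side picture.

Emit:
move_arm(
  targets=[
    {"delta_pos":[0.5,0,0],"dr":[0,0,0],"hand":4.5},
    {"delta_pos":[0.5,0,0],"dr":[0,0,0],"hand":4.5},
    {"delta_pos":[0,0,0],"dr":[0,0,0],"hand":4.5},
  ],
)

```text
t: 8.73
position: [540.8, 171.2, 62.4]
eef_rot: [159.5, 90.0, 169.6]
ft_force: [-0.1, 0.1, -0.6]
width: 45.0
```

```bash
python3 go.py console -25 0 62;python3 - <<'E'
from cell import *
import cv2,numpy as np
b=np.mean([read_camera("side")[:,:,::-1].astype(float) for _ in range(8)],0)
c=cv2.resize(b[220:260,280:320],(600,600),interpolation=cv2.INTER_CUBIC)
c=255*np.clip(c/110,0,1)**.6
cv2.imwrite("pics/h5.png",c)
E
```

```text
t 8.73 pos [540.8 171.2  62.4] in frame [-26.6   0.   62.4] F [-0.1  0.1 -0.6] w 45.0
delta cm [0.04 0.   0.16] dr [-0.004 -0.    -0.   ][ WARN:0@8.798] global loadsave.cpp:1063 imwrite_ Unsupported depth image for selected encoder is fallbacked to CV_8U.
```

View pics/h5.png

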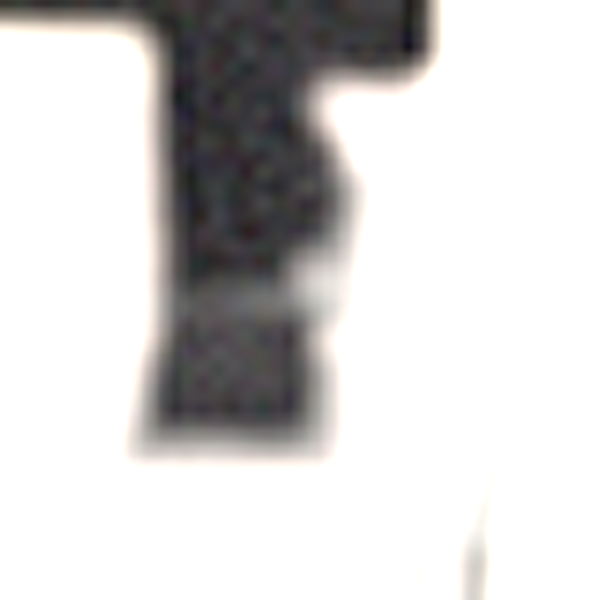

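The left finger's tip sits over the left key: finger columns 165–330, cap rows about 300–440 in the crop. In x they line up. In y the two cameras disagree by about ±4 mm either side of the current position, which is inside the cap margin. I nudge y by +1.5 mm and press.

Emit:
move_arm(
  targets=[
    {"delta_pos":[0,0.15,0],"dr":[0,0,0],"hand":4.5},
    {"delta_pos":[0.4,0,0],"dr":[0,0,0],"hand":4.5},
    {"delta_pos":[0.4,0,0],"dr":[0,0,0],"hand":4.5},
    {"delta_pos":[0.4,0,0],"dr":[0,0,0],"hand":4.5},
    {"delta_pos":[0.3,0,0],"dr":[0,0,0],"hand":4.5},
    {"delta_pos":[0,0,0],"dr":[0,0,0],"hand":4.5},
  ],
)

```text
t: 9.63
position: [541.3, 173.4, 48.5]
eef_rot: [-26.6, 90.0, -16.5]
ft_force: [-3.2, -0.7, 6.6]
width: 45.2
```

Emit:
move_arm(
  targets=[
    {"delta_pos":[0.1,0,0],"dr":[0,0,0],"hand":4.5},
    {"delta_pos":[0,0,0],"dr":[0,0,0],"hand":4.5},
  ],
)

```text
t: 9.8
position: [541.4, 173.4, 48.4]
eef_rot: [-10.8, 89.9, -0.6]
ft_force: [-4.6, -0.3, 13.2]
width: 45.1
```

The keys have bottomed out: z≈48.4, and force rises from 7 N to 13 N with no more travel. I press slightly more and hold for about 3 s.

Emit:
move_arm(
  targets=[
    {"delta_pos":[0.1,0,0],"dr":[0,0,0],"hand":4.5},
    {"delta_pos":[0,0,0],"dr":[0,0,0],"hand":4.5},
    {"delta_pos":[0,0,0],"dr":[0,0,0],"hand":4.5},
    {"delta_pos":[0,0,0],"dr":[0,0,0],"hand":4.5},
    {"delta_pos":[0,0,0],"dr":[0,0,0],"hand":4.5},
    {"delta_pos":[0,0,0],"dr":[0,0,0],"hand":4.5},
    {"delta_pos":[0,0,0],"dr":[0,0,0],"hand":4.5},
    {"delta_pos":[0,0,0],"dr":[0,0,0],"hand":4.5},
    {"delta_pos":[0,0,0],"dr":[0,0,0],"hand":4.5},
    {"delta_pos":[0,0,0],"dr":[0,0,0],"hand":4.5},
    {"delta_pos":[0,0,0],"dr":[0,0,0],"hand":4.5},
    {"delta_pos":[0,0,0],"dr":[0,0,0],"hand":4.5},
  ],
)

```text
t: 10.8
position: [541.4, 173.4, 48.3]
eef_rot: [-4.3, 89.9, 5.9]
ft_force: [-6.6, 0.3, 17.6]
width: 44.8
```

```bash
python3 - <<'E'
from cell import *
import cv2,numpy as np
s=observe();print(s["ft_force"].round(1),s["ft_torque"].round(2),s["position"].round(1))
b=np.mean([read_camera("side")[:,:,::-1].astype(float) for _ in range(4)],0)
c=cv2.resize(b[210:265,265:320],(600,600),interpolation=cv2.INTER_CUBIC)
cv2.imwrite("pics/h6.png",(255*np.clip(c/130,0,1)**.6).astype(np.uint8))
E
```

```text
[-6.6  0.3 17.6] [0.04 1.84 0.01] [541.4 173.4  48.3]
```

View pics/h6.png

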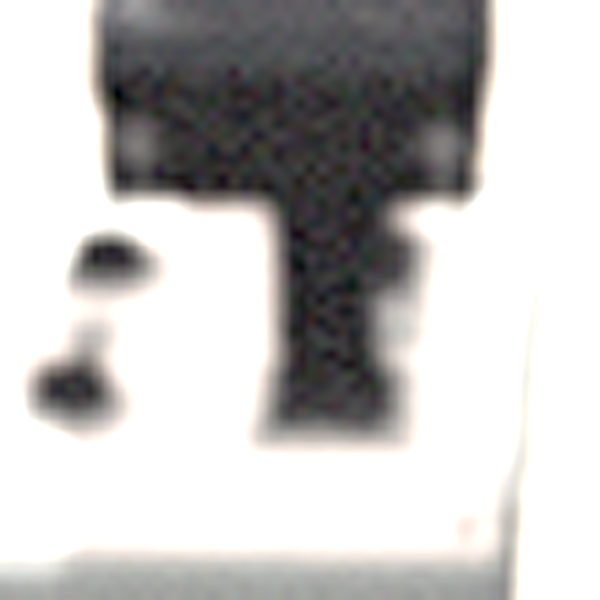

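Both fingertips are down on the keys. The wrist moment about x is only 0.04 N m, so the load is balanced between them, and the round keys at crop (110,258) and (75,385) are untouched. I continue the hold.

Emit:
move_arm(
  targets=[
    {"delta_pos":[0,0,0],"dr":[0,0,0],"hand":4.5},
    {"delta_pos":[0,0,0],"dr":[0,0,0],"hand":4.5},
    {"delta_pos":[0,0,0],"dr":[0,0,0],"hand":4.5},
    {"delta_pos":[0,0,0],"dr":[0,0,0],"hand":4.5},
    {"delta_pos":[0,0,0],"dr":[0,0,0],"hand":4.5},
    {"delta_pos":[0,0,0],"dr":[0,0,0],"hand":4.5},
    {"delta_pos":[0,0,0],"dr":[0,0,0],"hand":4.5},
    {"delta_pos":[0,0,0],"dr":[0,0,0],"hand":4.5},
    {"delta_pos":[0,0,0],"dr":[0,0,0],"hand":4.5},
    {"delta_pos":[0,0,0],"dr":[0,0,0],"hand":4.5},
    {"delta_pos":[0,0,0],"dr":[0,0,0],"hand":4.5},
    {"delta_pos":[0,0,0],"dr":[0,0,0],"hand":4.5},
  ],
)

```text
t: 12.0
position: [541.4, 173.4, 48.3]
eef_rot: [-5.5, 89.9, 4.7]
ft_force: [-5.5, 0.7, 17.8]
width: 45.0
```

Emit:
move_arm(
  targets=[
    {"delta_pos":[0,0,0],"dr":[0,0,0],"hand":4.5},
    {"delta_pos":[0,0,0],"dr":[0,0,0],"hand":4.5},
    {"delta_pos":[0,0,0],"dr":[0,0,0],"hand":4.5},
    {"delta_pos":[0,0,0],"dr":[0,0,0],"hand":4.5},
    {"delta_pos":[0,0,0],"dr":[0,0,0],"hand":4.5},
    {"delta_pos":[0,0,0],"dr":[0,0,0],"hand":4.5},
    {"delta_pos":[0,0,0],"dr":[0,0,0],"hand":4.5},
    {"delta_pos":[0,0,0],"dr":[0,0,0],"hand":4.5},
    {"delta_pos":[0,0,0],"dr":[0,0,0],"hand":4.5},
    {"delta_pos":[0,0,0],"dr":[0,0,0],"hand":4.5},
    {"delta_pos":[0,0,0],"dr":[0,0,0],"hand":4.5},
    {"delta_pos":[0,0,0],"dr":[0,0,0],"hand":4.5},
  ],
)

```text
t: 13.0
position: [541.4, 173.4, 48.3]
eef_rot: [-6.6, 89.9, 3.6]
ft_force: [-6.5, 0.0, 17.7]
width: 44.9
```

Emit:
move_arm(
  targets=[
    {"delta_pos":[-1,0,0],"dr":[0,0,0],"hand":4.5},
    {"delta_pos":[-2,0,0],"dr":[0,0,0],"hand":4.5},
    {"delta_pos":[-3,0,0],"dr":[0,0,0],"hand":4.5},
    {"delta_pos":[-3,0,0],"dr":[0,0,0],"hand":4.5},
    {"delta_pos":[0,-2,-2],"dr":[0,0,0],"hand":4.5},
    {"delta_pos":[0,-2.5,-2.5],"dr":[0,0,0],"hand":4.5},
    {"delta_pos":[0,-2.5,-2.5],"dr":[0,0,0],"hand":4.5},
    {"delta_pos":[0,-2,-2],"dr":[0,0,0],"hand":4.5},
    {"delta_pos":[0,0,0],"dr":[0,0,0],"hand":4.5},
    {"delta_pos":[0,0,0],"dr":[0,0,0],"hand":4.5},
    {"delta_pos":[0,0,0],"dr":[0,0,0],"hand":4.5},
  ],
)

```text
t: 13.92
position: [468.9, 68.9, 135.6]
eef_rot: [2.1, 90.0, 12.3]
ft_force: [0.0, 1.0, -0.5]
width: 45.2
```

```bash
python3 - <<'E'
from cell import *
import cv2,numpy as np
s=observe();print(s["t"],s["ft_force"].round(1),s["position"].round(1))
a=read_camera("top")[:,:,::-1];b=read_camera("side")[:,:,::-1]
cv2.imwrite("pics/h7.png",np.hstack([cv2.resize(a[140:270,170:430],(460,230)),cv2.resize(b[150:280,240:380],(340,316))[:230]]) if 0 else np.vstack([cv2.resize(a[140:270,170:430],(600,300)),cv2.resize(b[155:285,190:450],(600,300))]))
E
```

```text
13.9167 [ 0.   1.  -0.5] [468.9  68.9 135.6]
```

View pics/h7.png

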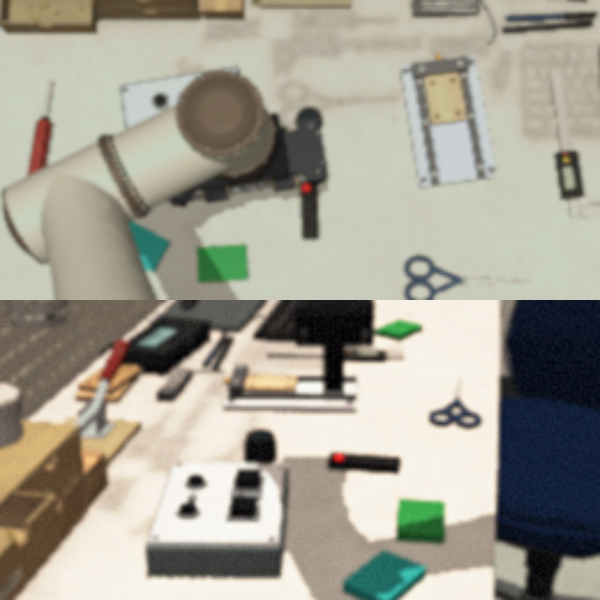

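The plate is still home at crop (445,97), both square keys are back up at about (247,480) and (243,507) in the lower panel, and nothing else has moved. The robot is clear at z = 136 mm.

```bash
python3 -c "from cell import *;print(hand_in())"
```

```text
the job is handed in; nothing more can be done
None
```

The job is handed in: the plate is home against the end stop, and both start keys were pressed together, held, and let go. It took about 14 s of the 51 s allowed.

- **Plate:** I pushed it with the shut fingertips until it stopped moving and the force rose to about 7 N. The picture afterwards showed it against the stop. The fitted gap was 1.1 mm, which I take as measurement noise, and it still looked home in the last picture.
- **Keys:** both went down together. The fingertips stopped at z = 48.3 mm, where a fully pressed key's top should be at 48 mm. The force there was about 18 N, against the springs' 7 N, and the sideways moment at the wrist was only 0.04 N m, so both keys were bearing the load. I held them for about 3.4 s and then lifted straight off.
- **Afterwards:** the keys look back up and the arm is clear at z = 136 mm, touching nothing. The loose items in view and the round keys look undisturbed.

**Checks that disagreed:**
- The two cameras differed by 6 to 10 mm on the sideways positions of the nest and keys. I pressed about midway between the two estimates, so the fingertips may have been up to about 5 mm off the key centres.
- The plate met the stop about 3 mm short of where the nest fit predicted.

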